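# Load a tray of painted finials past the drying lane's spring gate

### The arm

A 6-joint arm with a two-finger parallel gripper is mounted at the origin on the work surface. World frame = base frame: x ahead of the robot, y to its left, z up, the work surface at z = 0. Lengths are in m, angles in rad, forces in N, time in s.
With the tool pointing down it reaches from about 0.375 to 0.9 m from the base axis. Payload 3.1 kg.
Tool frame: the origin (TCP) lies on the centre line of the jaws, within the pads' length; the fingertips stand 11 mm ahead of it and the grasp point (between the pads) lies 8 mm behind it; z points along the fingers, x is the direction in which the jaws open and shut, and the axes are right-handed (so a half turn about z gives the same grasp; the last joint's range is limited). The gripper opens to 85 mm and grips with 20 to 120 N. Pads are 22 mm wide; open, the fingers measure 114 mm over their backs; the gripper's body (76 mm by 85 mm) begins 54 mm behind the grasp point. The pads swing forward as they close: fully open they stand 13 mm farther back than shut.
Start: joints at [0.936, 0.527, 1.433, -0, 1.181, -0.178], TCP at [0.275, 0.561, 0.242] pointing down, gripper open.
Joint ranges: [-3.08, 3.08], [-0.75, 2.2], [0.22, 2.44], [-1.43, 4.57], [0, 2.65], [-2.85, 2.85]. Speed limits (rad/s): [2.79, 2.79, 3.14, 3.14, 3.14, 3.14].

### API

Orientations are given as [roll, pitch, yaw] about the fixed x, y, z axes, in that order (R = Rz(yaw) Ry(pitch) Rx(roll)).
In Python, from station import manip gives the robot as it stands. Calls block until the motion is done:
- manip.move_pose(position, orientation): joint-space move of the TCP to a pose.
- manip.servo_line(position, rotation=None, feed=0.15): straight line of the TCP; rotation=None keeps the orientation; feed is the mean speed in m/s.
- manip.set_joints(angles): joint-space move.
- manip.gripper_to(opening, strength=None): finger opening in m; strength is the grip in N (None keeps the last); returns when the fingers have stopped.
- manip.dwell(seconds).
- manip.solve_ik(position, orientation): joint angles nearest the present ones, or None.
- manip.grab_frame(name): name is "scene" or "top"; returns the picture (400x640x3 uint8, blue, green, red); there is no depth.
- manip.calibration(name): a dict with "camera_matrix" (3x3 intrinsics, pixels), "extrinsics" (4x4, takes a point from world to camera coordinates). Camera axes: x right, y down, z forward; pixel columns grow to the right and rows downward; lengths in m; the calibration is good to about 2 mm. A picture is of the moment at which its call begins. calibration takes no time and is no camera call.
A pose or a line that the arm cannot do raises manip.PlanningError and nothing moves.
- manip.hand_in(): hands the job in, once; it reports no verdict.
Readings, each from a call of its own:
- manip.current_time_s(): time.
- manip.current_q(): joint angles.
- manip.current_qd(): joint speeds.
- manip.current_effort(): joint torques, N m.
- manip.current_tcp_pos(): TCP position.
- manip.current_eef_rot(): TCP orientation.
- manip.current_wrist_force(): force on the tool from outside, world axes, zero at the start.
- manip.current_moment(): the same for the moment, N m.
- manip.current_opening(): finger opening in m.
Only numpy, scipy, OpenCV 4.12 (cv2) and the standard library are available. Lean on these libraries where they do the work, as an engineer would, in place of code of your own. Each camera call takes 0.05 s, during which the arm holds its last target.

### The job

Push the white tray of freshly painted finials along the drying lane until it is completely past the yellow gate: with one fingertip press the gate's long side bar down and keep the gate fully open, while the other fingertip pushes the tray from behind, so that the gate never touches the tray. Then let go, so that the gate springs up shut behind the tray. Do not lift the tray, do not touch the wet finials, and leave the pots, the brush, the bottle, the tub and the flask as they stand.

Things in the scene. Friction and masses are not known exactly. Their poses are not given: they have to be found in the camera images.
- lane: Fixed drying lane on a plywood base 12 mm thick (x -245 to 245, y -105 to 115 mm). Origin: on the table, under the middle of the channel where the gate crosses it. x: along the channel, the way the tray is pushed; y: left of that; z up. Other entries' lane x, y, z are in this frame. Small paint pots stand on the base on the +y side, a grey blower (top z 97 mm) at x 180 to 230.
- gate (a joint): Hinge of the yellow gate, rad (axis along lane x, at y 55, z 19 mm). 0 = shut: its arm, 7 mm thick in x, rises across the channel (floor level at the +y wall, 15 mm higher at the -y wall) and stops the tray. Grows as the side bar is pressed; at 0.24 level, 6 mm below the floor; from 0.20 the tray passes; stop at 0.26. A spring shuts it when let go: 3 N at the bar, 6 N when open.
- bar_mid (a point): Middle of the top of the gate's side bar, to be pressed down. Flat, 28 mm wide, lane x -235 to 60 mm, outside the channel's -y wall; press it anywhere or slide along it. Shut: this point at lane (-87.5, -68, 75) mm, face tilted 0.24 rad, outer edge higher. Open: (-87.5, -78, 44) mm, level, 14 mm over the channel floor, so that fingers astride the wall press it and push the tray's rear together.
- tray: White tray of three compartments in a row, 110 (x) x 64 (y) x 36 mm (z), walls 4 mm, loose in the channel, 35 to 85 mm short of the gate, about 0.35 kg full; the finials top its rim by 2 mm. Origin: centre of its underside; its x axis points along the lane's x, so its rear wall, flat and 36 mm high (lane z 30 to 66 mm), lies at its x = -55 mm.
- finial_red: Red painted finial, 27 mm in diameter at its foot and 34 mm tall, standing loose in a compartment of the tray, wet: not to be touched. Origin: centre of its underside; z up.
- finial_gold: Gold painted finial, 27 mm in diameter at its foot and 34 mm tall, standing loose in a compartment of the tray, wet: not to be touched. Origin: centre of its underside; z up.
- finial_blue: Blue painted finial, 27 mm in diameter at its foot and 34 mm tall, standing loose in a compartment of the tray, wet: not to be touched. Origin: centre of its underside; z up.
- pot_pink: Small red paint pot, 36 mm in diameter, 45 mm tall, on the lane's base beside the channel; leave alone. Origin: centre of its underside.
- pot_amber: Small amber paint pot, 36 mm in diameter, 48 mm tall, on the lane's base beside the channel; leave alone. Origin: centre of its underside.
- brush: Paint brush 170 mm long lying on the table beyond the lane; leave alone. Origin: its underside.
- bottle: Clear bottle, 64 mm in diameter, 190 mm tall, at the left of the table; leave alone. Origin: centre of its underside.
- tub: White open tub, 110 mm in diameter, 100 mm tall, at the right of the table; leave alone. Origin: centre of its underside.
- flask: Steel flask, 66 mm in diameter, 200 mm tall, at the right of the table; leave alone. Origin: centre of its underside.
- floor_mid (a point): Point on the channel floor's middle line just before the gate: lane x -20, y 0, z 30 mm. The floor runs from x -235 to 150 mm, 68 mm wide between green walls (71 mm past the gate). Walls are 6 mm thick, tops at lane z 52 mm.
- end_stop (a point): Foot of the green end stop that closes the far end of the channel: lane x 150, y 0, z 30 mm. The tray may stop anywhere between the gate and this stop; there is room for its 110 mm and 30 mm over.
Mind the look-alikes: they are no part of the job. What is meant by the tray is not brown or purple, and is the larger of those in its own colour.

How it is judged:
By the outcome, as a careful person would: the job done as asked, in the order asked, and still so for the second after the job is handed in, with the robot touching nothing.
It also fails if it takes over 45 s, if anything falls off the work surface, if the arm or the gripper's body presses on something with over 40 N, if the wrist force passes 120 N, or if a joint passes its speed limit or range.

## Working session

There is one attempt and no reset: what is moved stays moved. The work goes in short steps, each a Python script; the robot and the scene stay as the last script left them, time stands still between calls to the robot, and variables do not carry over. Pictures are saved under pics/ and viewed, and the job is handed in when it is done.

```bash
mkdir -p pics; ls; python3 - <<'E'
from station import manip
import cv2,numpy as np
for n in("scene","top"):
    im=manip.grab_frame(n); cv2.imwrite(f"pics/{n}0.png",im)
    c=manip.calibration(n); print(n,c["camera_matrix"],np.round(c["extrinsics"],4))
print(manip.current_tcp_pos(),manip.current_eef_rot(),manip.current_opening(),manip.current_time_s())
E
```

```text
pics
scene [[387.47564671   0.         319.82027342]
 [  0.         387.47564671 198.01258881]
 [  0.           0.           1.        ]] [[ 0.089   0.9959 -0.0176 -0.0707]
 [ 0.8078 -0.0825 -0.5836 -0.407 ]
 [-0.5827  0.0378 -0.8118  1.3523]
 [ 0.      0.      0.      1.    ]]
top [[498.74311083   0.         320.51912564]
 [  0.         498.74311083 203.2585172 ]
 [  0.           0.           1.        ]] [[ 0.0122 -0.9999 -0.0017  0.0185]
 [-0.9757 -0.0115 -0.2186  0.5572]
 [ 0.2186  0.0044 -0.9758  1.4143]
 [ 0.      0.      0.      1.    ]]
[0.27470973 0.56072069 0.24143404] [-3.14122926e+00  1.89092701e-03  1.11501768e+00] 0.08574385563430871 0.1
```

View pics/scene0.png

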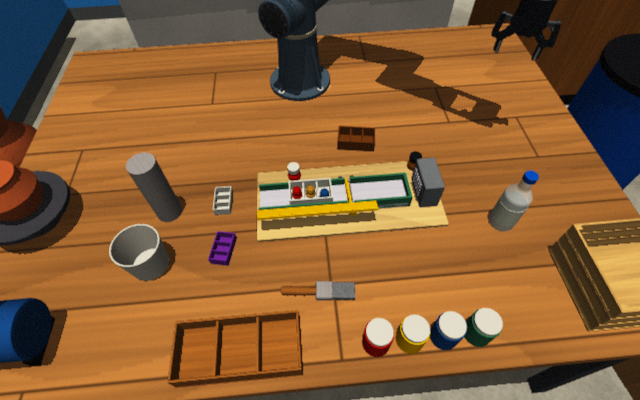

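View pics/top0.png

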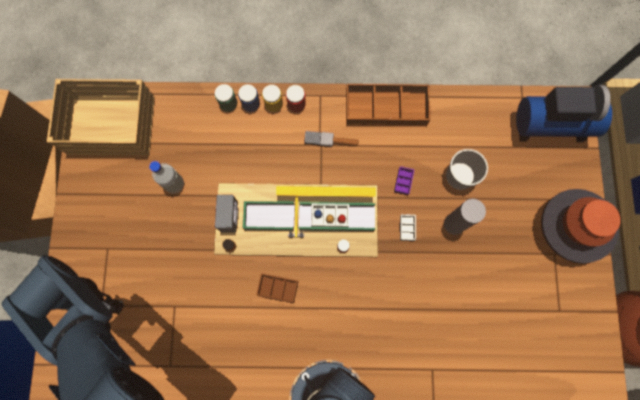

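The tray is right of the yellow gate in the top view, around (330,215), with the lane x axis pointing to image left (roughly world +y). The side bar is on the side away from the robot. Next I'll zoom in.

```bash
python3 - <<'E'
import cv2
a=cv2.imread("pics/top0.png")[175:265,205:390]
cv2.imwrite("pics/top0z.png",cv2.resize(a,None,fx=4.3,fy=4.3,interpolation=cv2.INTER_CUBIC))
a=cv2.imread("pics/scene0.png")[145:245,245:455]
cv2.imwrite("pics/scene0z.png",cv2.resize(a,None,fx=3.8,fy=3.8,interpolation=cv2.INTER_CUBIC))
E
```

```text
(no output)
```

View pics/top0z.png

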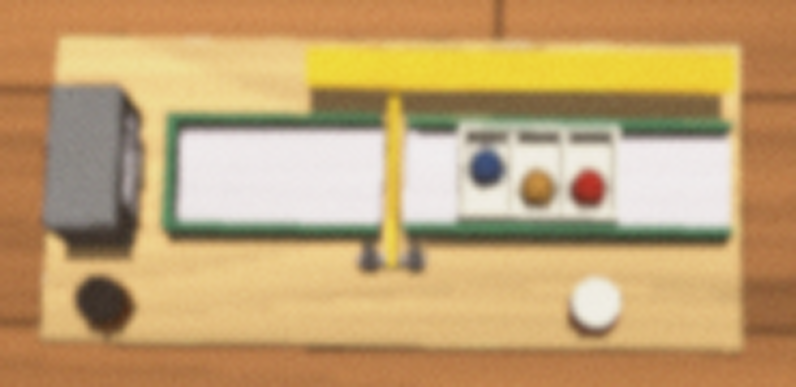

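View pics/scene0z.png

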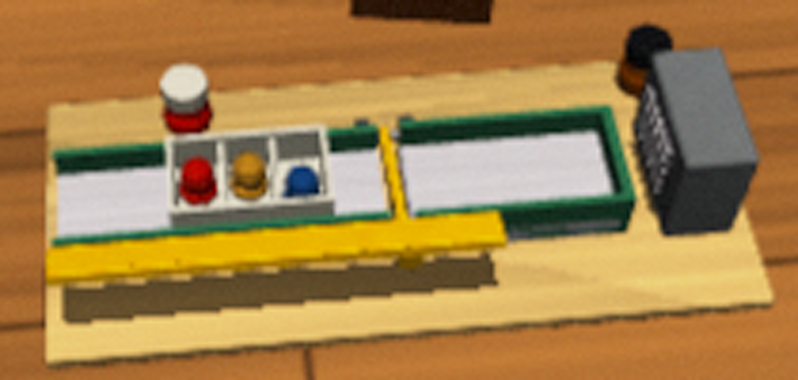

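```bash
cat > h.py <<'E'
import numpy as np,cv2
from station import manip
CAL={n:manip.calibration(n) for n in("scene","top")}
def ray(n,u,v):
    K=CAL[n]["camera_matrix"];E=CAL[n]["extrinsics"];R=E[:3,:3];t=E[:3,3]
    d=R.T@np.linalg.solve(K,[u,v,1.]);return -R.T@t,d
def onz(n,u,v,z):
    o,d=ray(n,u,v);return o+d*(z-o[2])/d[2]
def proj(n,p):
    K=CAL[n]["camera_matrix"];E=CAL[n]["extrinsics"]
    q=K@(E[:3,:3]@np.asarray(p)+E[:3,3]);return q[:2]/q[2]
def tz(x,y):return 205+(x+.5)/4.3-.5,175+(y+.5)/4.3-.5
def sz(x,y):return 245+(x+.5)/3.8-.5,145+(y+.5)/3.8-.5
E
python3 - <<'E'
from h import *
from scipy.optimize import least_squares
P=[("top",60,38,245,-105,12),("top",42,342,245,115,12),("top",742,45,-245,-105,12),("top",742,350,-245,115,12),
("top",308,47,60,-81.6,78.3),("top",308,90,60,-54.4,71.7),("top",738,53,-235,-81.6,78.3),("top",738,93,-235,-54.4,71.7),
("top",167,115,156,-41.5,52),("top",167,238,156,41.5,52),
("scene",48,105,-245,115,12),("scene",47,362,-245,-105,12),("scene",772,300,245,-105,12),("scene",610,107,156,41.5,52),("scene",632,198,156,-41.5,52),
("scene",48,281,-235,-81.6,78.3),("scene",508,243,60,-81.6,78.3),("scene",48,249,-235,-54.4,71.7)]
L=np.array([p[3:] for p in P])/1e3
uv=[(tz if p[0]=="top" else sz)(*p[1:3]) for p in P]
W=np.array([onz(p[0],*u,l[2]) for p,u,l in zip(P,uv,L)])
def tf(q,l):
    c,s=np.cos(q[2]),np.sin(q[2]);return np.c_[q[0]+c*l[:,0]-s*l[:,1],q[1]+s*l[:,0]+c*l[:,1]]
for sel in (slice(0,10),slice(10,None),slice(None)):
    r=least_squares(lambda q:(tf(q,L[sel])-W[sel,:2]).ravel(),[.55,0,1.57],loss="soft_l1",f_scale=.003)
    print(r.x)
    c,s=np.cos(r.x[2]),np.sin(r.x[2]);print(np.round(1e3*(W[sel,:2]-tf(r.x,L[sel]))@np.array([[c,-s],[s,c]]),1).tolist())
np.save("lane.npy",r.x)
# tray in top
q=r.x;c,s=np.cos(q[2]),np.sin(q[2])
for n,x,y,z in [("top",458,123,66),("top",620,126,66),("top",617,223,66),("top",457,218,66),("scene",165,140,66),("scene",325,126,66),("scene",334,203,66),("scene",171,214,66)]:
    w=onz(n,*(tz if n=="top" else sz)(x,y),z/1e3)[:2]-q[:2];print(n,np.round(1e3*np.array([c*w[0]+s*w[1],-s*w[0]+c*w[1]]),1))
E
```

```text
[0.52226262 0.09654036 1.5730531 ]
[[-0.6, -0.3], [-0.0, -1.4], [-0.5, 0.2], [2.8, -0.6], [-0.4, -1.4], [-0.7, 0.1], [-0.2, 0.0], [-0.5, -0.6], [2.5, 1.2], [-1.3, 4.6]]
[0.52427046 0.10099577 1.5698546 ]
[[0.3, 1.6], [1.0, 1.2], [-2.8, 1.1], [1.0, -1.3], [-1.3, 2.4], [1.4, -2.3], [-0.5, -2.6], [0.2, -0.5]]
[0.5230305  0.09842024 1.57219469]
[[-2.4, 0.7], [-2.0, -0.4], [-2.3, 0.8], [0.8, -0.0], [-2.2, -0.6], [-2.5, 0.9], [-2.0, 0.6], [-2.3, -0.0], [0.7, 2.2], [-3.2, 5.5], [3.2, 1.0], [3.3, 0.5], [-0.5, -0.7], [3.7, -2.9], [1.1, 0.8], [3.7, -3.0], [1.9, -4.0], [2.7, -1.2]]
top [-45.6 -32.6]
top [-156.7  -31.7]
top [-154.6   35.8]
top [-45.9  33.5]
scene [-153.4   30.7]
scene [-43.   31.4]
scene [-44.  -34.1]
scene [-152.1  -31.9]
```

Lane origin is about world (0.523, 0.098) with yaw 1.572. The tray's rear is at lane x≈-154.5 and its front at ≈-44.5, so it is 110 mm long and 44 mm short of the gate, as specified. Plan: opening 62 mm, centre at lane y -38, so one finger is over the bar and the other behind the tray.

```bash
cat >> h.py <<'E'
Q=np.load("lane.npy") if __import__("os").path.exists("lane.npy") else None
ORI=[np.pi,0,Q[2]+np.pi/2-np.pi]
def l2w(x,y,z):
    c,s=np.cos(Q[2]),np.sin(Q[2]);x/=1e3;y/=1e3
    return [Q[0]+c*x-s*y,Q[1]+s*x+c*y,z/1e3]
def w2l(p):
    w=np.asarray(p)[:2]-Q[:2];c,s=np.cos(Q[2]),np.sin(Q[2])
    return np.round(1e3*np.array([c*w[0]+s*w[1],-s*w[0]+c*w[1],p[2]]),1)
def st():print(round(manip.current_time_s(),2),w2l(manip.current_tcp_pos()),np.round(manip.current_wrist_force(),1),np.round(manip.current_opening(),4))
def snap(k):
    a=manip.grab_frame("top")[160:270,190:390];b=manip.grab_frame("scene")[110:260,235:465]
    cv2.imwrite(f"pics/{k}t.png",cv2.resize(a,None,fx=4,fy=4,interpolation=cv2.INTER_CUBIC))
    cv2.imwrite(f"pics/{k}s.png",cv2.resize(b,None,fx=3.4,fy=3.4,interpolation=cv2.INTER_CUBIC))
E
python3 - <<'E'
from h import *
p=l2w(-181,-38,200);print(p,ORI,manip.solve_ik(p,ORI))
manip.move_pose(p,ORI);st()
manip.gripper_to(0.062);st()
manip.servo_line(l2w(-181,-38,108),feed=.1);st();print(manip.current_eef_rot())
snap("a")
E
```

```text
[np.float64(0.5612835620025134), np.float64(-0.08252644588940325), 0.2] [3.141592653589793, 0, np.float64(0.0013983646627537816)] [-3.42913437e-01  5.03540104e-01  1.62276968e+00 -4.44089210e-16
  1.01528287e+00 -3.44311802e-01]
2.6 [-180.1  -38.1  200.1] [ 0.3 -0.  -0.1] 0.0857
2.97 [-180.7  -38.1  200. ] [-0.7  0.1  0.6] 0.0619
4.03 [-181.2  -38.5  108.6] [ 0.1 -1.1  0.1] 0.062
[ 3.14114584e+00 -1.26455860e-03  1.39689060e-03]
```

View pics/as.png

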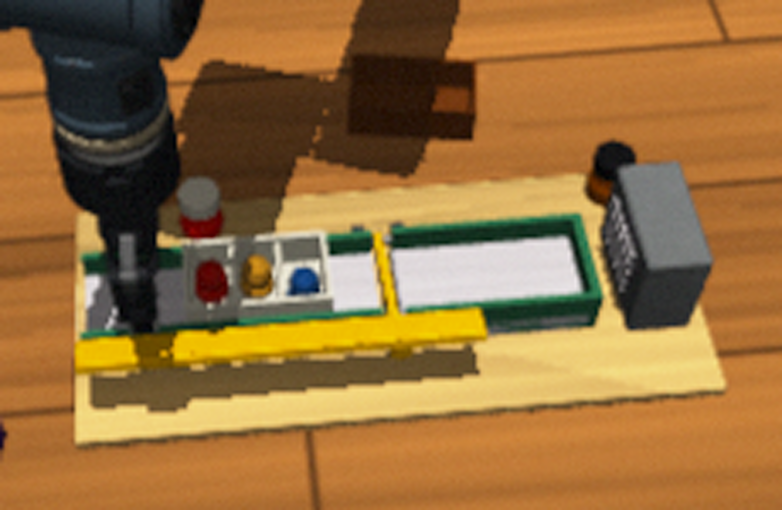

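View pics/at.png

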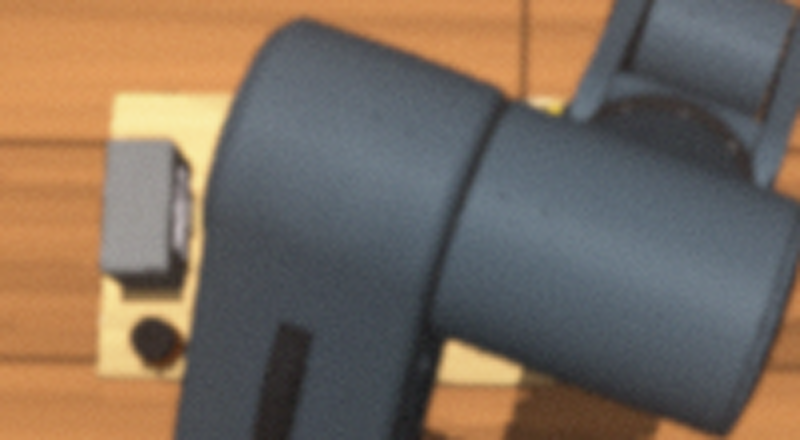

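The scene view shows the outer finger over the bar at about (150,325) and the inner finger in the channel behind the tray. The top view is blocked by the arm. Now I'll press in steps, watching the wrist force.

```bash
python3 - <<'E'
from h import *
z=108
for z in [95,88,80,70,62,58,56,54,53,52,51,50]:
    manip.servo_line(l2w(-181,-38,z),feed=.06); st()
    if manip.current_wrist_force()[2]>12: break
snap("b")
E
```

```text
4.5 [-180.8  -37.5   94.4] [ 1.1 -0.1 -0.8] 0.0622
4.77 [-180.9  -37.6   87.5] [ 0.2 -0.8  0.3] 0.0623
5.05 [-181.2  -38.5   80.1] [ 0.3 -0.1  3.5] 0.062
5.37 [-181.4  -38.9   70.4] [1.9 0.1 4.5] 0.0616
5.65 [-181.3  -38.9   62.5] [ 2.1 -0.4  4.8] 0.062
5.9 [-181.3  -39.1   58.7] [3.4 0.1 6.3] 0.062
6.15 [-181.3  -39.3   56.9] [ 3.5 -0.6  6.4] 0.0621
6.4 [-181.3  -39.5   54.9] [4.4 0.2 6.1] 0.0621
6.65 [-181.3  -39.7   54.1] [3.6 0.5 6.2] 0.0625
6.9 [-181.4  -39.9   53.1] [4.3 0.8 6.2] 0.062
7.15 [-181.4  -40.1   52.2] [ 4.2 -0.3  7. ] 0.0619
7.4 [-181.4  -40.3   51.3] [4.7 0.7 6.2] 0.0622
```

View pics/bs.png

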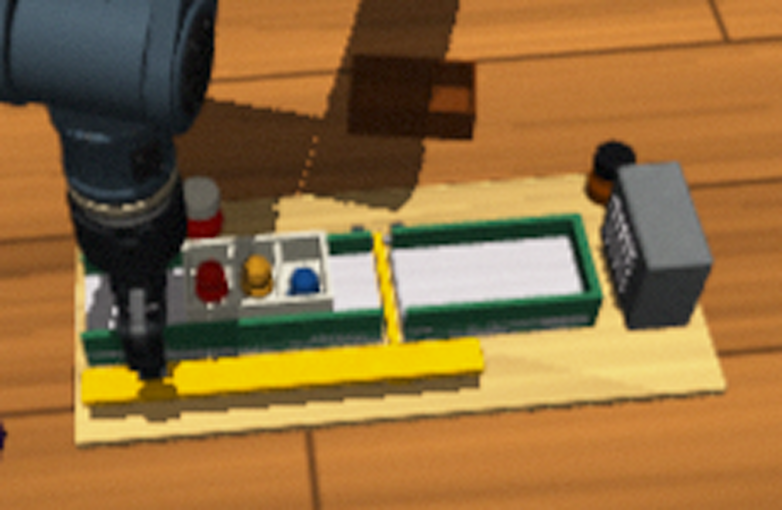

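```bash
python3 - <<'E'
from h import *
for z in [49,48,47,46,45,44,43,42]:
    manip.servo_line(l2w(-181,-38,z),feed=.06); st()
    if manip.current_wrist_force()[2]>11: break
snap("c")
E
```

```text
7.75 [-181.4  -40.4   50.3] [4.3 0.6 6. ] 0.0622
8.0 [-181.4  -40.5   49.3] [4.3 1.4 6.5] 0.0618
8.25 [-181.4  -40.6   48.4] [5.1 0.4 7. ] 0.0622
8.5 [-181.4  -40.8   47.4] [4.8 1.4 7.3] 0.0618
8.75 [-181.4  -40.9   46.6] [4.7 2.  7.9] 0.0624
9.0 [-181.4  -41.    46.3] [ 2.6  2.6 11.6] 0.0619
```

View pics/cs.png

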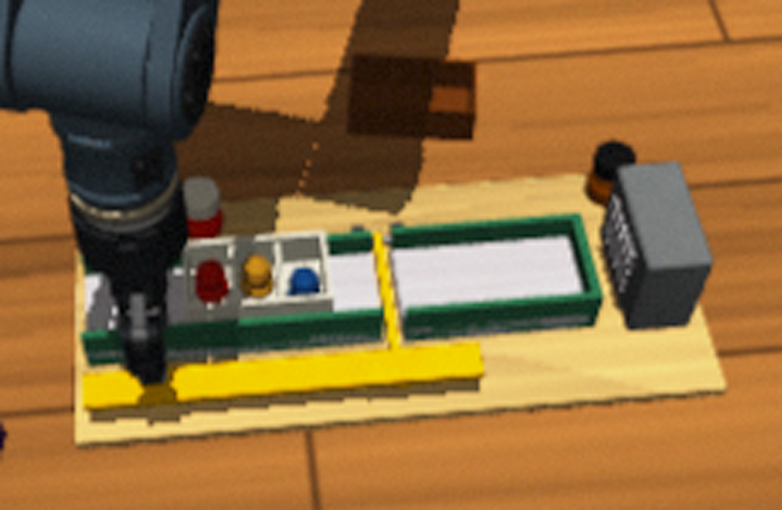

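The stop shows at TCP z≈46.4 mm: the force jumps to 11.6 N, and the tilt and height match a fully open gate. I'll hold just at the stop and start pushing gently.

```bash
python3 - <<'E'
from h import *
manip.servo_line(l2w(-181,-38,44.8),feed=.05);st()
for x in (-172,-166,-160,-154,-148):
    manip.servo_line(l2w(x,-38,44.8),feed=.03);st()
snap("d")
E
```

```text
9.35 [-181.4  -40.9   46.5] [4.3 1.5 9. ] 0.0616
9.8 [-173.6  -39.9   46.5] [ 1.6 -4.   9.4] 0.0621
10.15 [-167.8  -39.6   46.5] [ 0.8 -3.5 10.2] 0.0622
10.5 [-162.   -39.6   46.5] [ 0.1 -6.2  9.8] 0.0622
10.85 [-156.2  -39.6   46.5] [ 1.1 -6.5 10.1] 0.0618
11.2 [-150.2  -39.6   46.5] [ 0.  -6.3  9. ] 0.0618
```

View pics/ds.png

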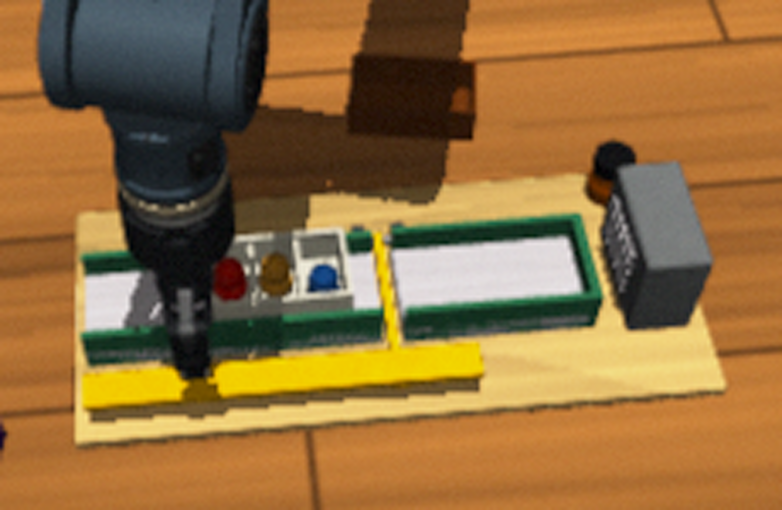

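The tray moves squarely (about 16 mm so far), the gate stays open and forces are steady. Continuing in one stroke.

```bash
python3 - <<'E'
from h import *
manip.servo_line(l2w(-60,-38,44.8),feed=.04);st()
snap("e")
E
```

```text
13.65 [-62.8 -39.3  46.6] [ 1.2 -8.5 11.8] 0.062
```

View pics/es.png

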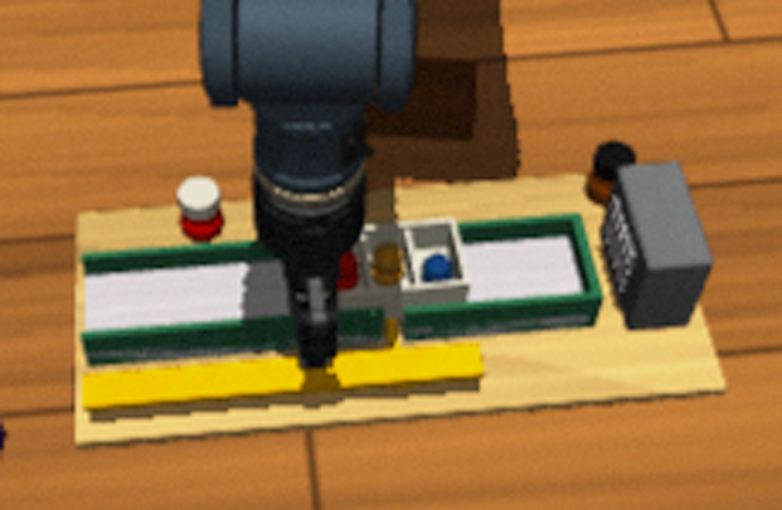

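The tray is passing over the open gate. Pushing on until its rear is at about x +25.

```bash
python3 - <<'E'
from h import *
manip.servo_line(l2w(-10,-38,44.8),feed=.04);st()
manip.servo_line(l2w(17,-38,44.8),feed=.03);st()
snap("f")
E
```

```text
15.15 [-12.5 -39.2  46.5] [ 0.  -8.2 11.9] 0.0623
16.2 [ 14.5 -39.   46.5] [ 1.1 -9.1 11.1] 0.062
```

View pics/fs.png

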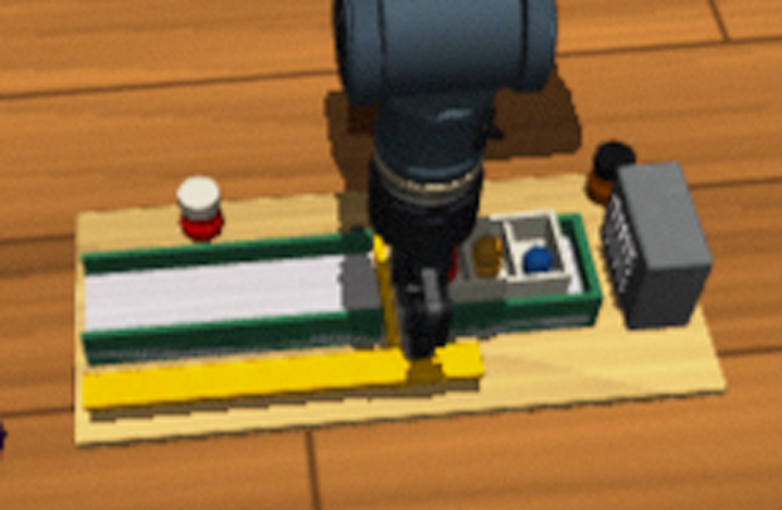

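View pics/ft.png

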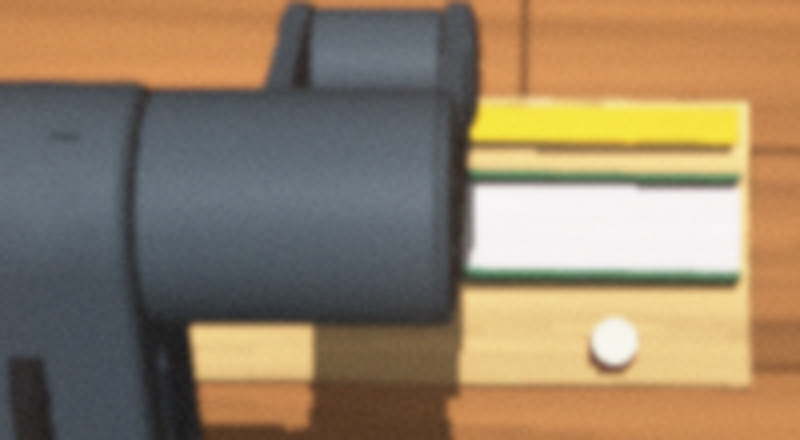

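The tray is past the gate: its rear is about x +25 and its front is short of the end stop. I'll back the fingers off a little, rise straight up so the gate shuts, and check.

```bash
python3 - <<'E'
from h import *
manip.servo_line(l2w(9,-38,44.8),feed=.03);st()
manip.servo_line(l2w(9,-38,100),feed=.08);st()
manip.servo_line(l2w(9,-38,220),feed=.2);st()
manip.move_pose([.35,-.22,.26],ORI);st()
snap("g")
E
```

```text
16.72 [  9.9 -38.8  46.5] [ 1.4  3.5 12.3] 0.0617
17.56 [  8.8 -37.6  99.6] [-0.6 -0.2 -0.2] 0.0616
18.31 [  9.  -37.1 218.9] [-0.6 -0.9  0.1] 0.062
19.77 [-317.9  173.   259.8] [-0.5  0.2  0.7] 0.0617
```

View pics/gs.png

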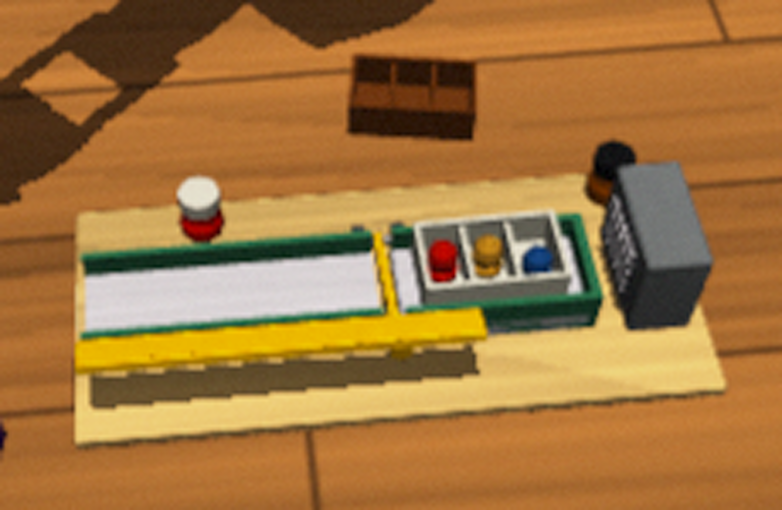

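View pics/gt.png

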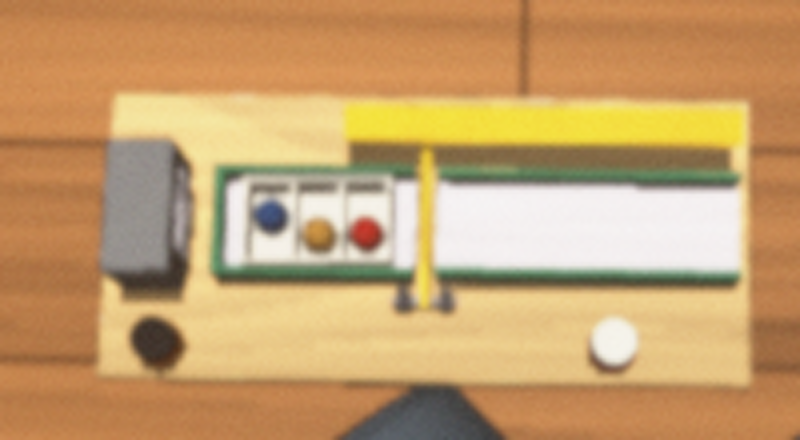

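The top view shows the tray's rear edge at column 393, clear of the shut gate at column 427. The bar is up again as it was at the start, the finials are upright, and the pots have not moved. Handing in.

```bash
python3 - <<'E'
from h import *
st();print(manip.hand_in())
E
```

```text
19.87 [-317.7  172.9  259.8] [-0.3  0.4 -0.1] 0.0623
the job is handed in; nothing more can be done
None
```

The white tray is completely past the yellow gate, the gate has sprung shut behind it, and I handed the job in at 19.9 s of the 45 s allowed.

- **How it was done:** I set the fingers 62 mm apart, astride the -y wall, and pressed the side bar down to its stop. With the gate held there, at about 9–12 N vertical force, the other fingertip pushed the tray. I then backed the fingers off about 5 mm and rose straight up.
- **Tray and gate:** The last pictures show the tray's rear about 22–25 mm beyond the gate and its front short of the end stop. The bar is back at its starting height.
- **Everything else:** All three finials stand upright in the tray. The two pots beside the lane stand where they were. I did not check the brush, bottle, tub and flask in the final pictures, but the arm's path kept clear of them.
- **What disagreed:** The two cameras differed by about 2–5 mm on the lane's position. The averaged pose was good enough, and the force at the gate's stop confirmed the pressing height. While pressing the bar, the tool was dragged up to 3 mm sideways, with no visible effect.

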